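# Lock the tension-roller axle of a belt sander with its keyed collar and hairpin clip

### The job

Put the red keyed collar over the sander's upright axle pin, turned so that its flat meets the flat of the boss, and let it drop fully down onto the roller. Then slide the hairpin clip forward along its tray so that its straight leg goes through the hole in the pin above the collar and the bent leg snaps home around the pin. Leave the black plastic ring and the glue bottle where they are.

Things in the scene. Friction and masses are not known exactly. Their poses are not given: they have to be found in the camera images.
- tension_head: Green sander tension head fixed to the bench: base plate, short upright brown belt roller (radius 46 mm, top at 60 mm) with a steel axle pin standing on it, and a grey clip tray beside it. Origin: on the pin's axis at bench level; z up; x is the direction in which the clip slides home, from tray to pin. Above the roller top only the tray (x below -34 mm) stands beside the pin.
- axle_seat (a point): Point on the pin's axis on the roller top, 60 mm above the bench, where the collar's underside comes to rest. Axes as tension_head. A D-shaped steel boss rises 12 mm from here: radius 16 mm, flat on its +x side 12.2 mm from the axis, top edge chamfered 1.5 mm; a white stripe on the roller points from the flat. Above it the round pin, 22 mm across, rises to 40 mm above here.
- pin_hole (a point): Centre of the cross hole in the pin, 85 mm above the bench; the hole is 10.5 mm square and runs along the head's x axis. Axes as tension_head.
- tray_floor (a point): Point on the clip tray's floor (81.5 mm above the bench), 196 mm before the pin axis and half-way across the tray (y = +12 mm of the head). Axes as tension_head. The floor runs from here to 34 mm before the pin axis. Green lips 6 mm high guide the clip on both sides: the clear width between them is 34 mm, narrowed to 26.5 mm over the 10 mm nearest the pin.
- collar_center (a point): Centre (half-way up) of the loose red steel keyed collar: a ring 60 mm across, 14 mm thick, about 0.2 kg, flat on the bench. z up. D-shaped bore of radius 17.3 mm, flat on its +x side 13.5 mm from the centre, marked by a white stripe on top. It drops over the boss only with its x axis pointing like the head's x (within about 0.1 rad); then its centre is 7 mm above axle_seat.
- clip: Loose hairpin clip of yellow 7 mm wire, 0.11 kg, flat in the tray (wire centre 3.5 mm above its floor), in line with the hole. Origin: on the straight leg's centre line; home means origin at pin_hole. x runs along the leg to its tip at 38 mm; bent leg on the +y side. Round loop behind: rearmost point, to be pushed, at x = -78.5, y = 12 mm. Push home 84 to 108 mm, the last 40 mm at about 10 N.
- spring_leg (a joint): Opening angle of the clip's bent leg, rad: 0 relaxed, about 0.07 to 0.09 when spread over the pin, back under 0.05 when snapped home.
- plain_ring_center (a point): Centre of a loose black plastic ring with a round bore, 60 mm across, 14 mm thick: not needed, leave it.
- glue: Loose white glue bottle, 60 mm across, 160 mm high, origin under its centre: leave it.

How it is judged:
By the outcome, as a careful person would: the job done as asked, in the order asked, and still so for the second after the job is handed in, with the robot touching nothing.
It also fails if it takes over 61 s, if anything falls off the work surface, if the arm or the gripper's body presses on something with over 40 N, if the wrist force passes 120 N, or if a joint passes its speed limit or range.

### The arm

A 6-joint arm with a two-finger parallel gripper is mounted at the origin on the work surface. World frame = base frame: x ahead of the robot, y to its left, z up, the work surface at z = 0. Lengths are in mm, angles in rad, forces in N, time in s.
With the tool pointing down it reaches from about 350 to 775 mm from the base axis. Payload 7.3 kg.
Tool frame: the origin (TCP) lies on the centre line of the jaws, within the pads' length; the fingertips stand bot.tip_reach ahead of it and the grasp point (between the pads) lies 6 mm ahead of it (bot.tip_reach is the distance from the TCP to the fingertips, in mm); z points along the fingers, y is the direction in which the jaws open and shut (so a half turn about z gives the same grasp; the last joint's range is limited). The gripper opens to 92 mm and grips with 3 to 60 N. Pads are 19 mm wide; open, the fingers measure 130 mm over their backs; the gripper's body (75 mm by 190 mm) begins 47 mm behind the grasp point.
Start: joints at [-1.27, 0.342, 1.524, -0, 1.275, -0.146], TCP at [226.866, -473.47, 251.741] pointing down, gripper open.
Joint ranges: [-2.53, 2.53], [-0.77, 2.02], [0.04, 2.7], [-1, 4.14], [0.28, 2.66], [-3.11, 3.11]. Speed limits (rad/s): [2.57, 2.57, 3.14, 3.14, 3.14, 3.14].

### API

Orientations are given as [roll, pitch, yaw] about the fixed x, y, z axes, in that order (R = Rz(yaw) Ry(pitch) Rx(roll)).
In Python, from plant import bot gives the robot as it stands.
- The arm moves only by the tool step_arm, never from a script. Its argument "deltas" is a list of rows, each a list of 6 numbers: the shift along the tool's x, y, z in mm, then the turn, a rotation vector about the tool's x, y, z in rad. A call has 1 to 5 rows; each row is the pose to reach, as a shift and turn from the pose commanded when the call began, along the tool's axes at that moment; what a row does not reach only later rows make up. A row lasts 1/12 s, in which the tool goes at most 41.7 mm and 7.16 degrees, less where a joint would pass 70% of its speed; a pose out of reach is approached as far as the arm can. A call with a gripper value outside its range is refused whole. "fingers" is the finger opening in mm, from 0 to 91.8, set as the call begins (left out, the last holds). The fingers move at their own pace and stop on an object; the grip force is fixed at half the most. Time passes only in rows, so rows that repeat a pose let the fingers close. It gives the time, the measured TCP pose, the force and the opening at its end, in the units of the state.
- bot.get_obs(): the state, without advancing time (a new reading comes with each control period).
- bot.capture(name): name is "side" or "top" or "wrist"; returns a dict with "color" (480x640x3 uint8, red, green, blue), "fx", "fy", "cx", "cy" (pixels), "k1" (the pictures are not rectified: a ray, as slopes to the right and down, at radius r is drawn at 1 + k1 r^2 times it, then the intrinsics apply), "R" (3x3) and "t" (3): a world point X has camera coordinates R X + t. Camera axes: x right, y down, z forward; pixel columns grow to the right and rows downward; lengths in mm; the calibration is good to about 2 mm. A picture is of the moment at which its call begins. There is no depth.
- bot.close_job(): hands the job in, once; it reports no verdict.
Trained networks look in a picture, given as the dict that the camera call returned (one of the last four; its "shot" number tells which), for a name from the list of things; names that differ only in an ending like _2 or _b are one class to them, and where a whole thing is asked for, a point or a joint stands for the part that bears it (a point fixed in the world has none). Each returns a list of dicts, best first, with "p" (0 to 1); they miss things now and then, are a little off and sometimes report something else, mostly with a low value. They report only what shows in the picture. A call takes as long as a camera call.
- bot.boxes_of(query, picture): "rect" ([centre column, centre row, width, height] in pixels, round what is visible of it).
The state is a dict: "time": time; "joint_positions": joint angles; "dq": joint speeds; "tau": joint torques, N m; "tool_pos": TCP position; "tcp_rot": TCP orientation; "contact_force": force on the tool from outside, world axes, zero at the start; "moment": the same for the moment, N m; "grip_width": finger opening in mm.
Only numpy, scipy, OpenCV 4.12 (cv2) and the standard library are available. Lean on these libraries where they do the work, as an engineer would, in place of code of your own. Each camera call takes 0.05 s, during which the arm holds its last target. There are 200 camera calls.

## Working session

There is one attempt and no reset: what is moved stays moved. The work goes in short steps, Python scripts to look and compute and a tool call to move; the robot and the scene stay as the last step left them, time stands still between calls to the robot, and variables do not carry over. Pictures are saved under pics/ and viewed, about 8 in all and at most 12, crops included, and the job is handed in when it is done.

Besides the shell and the picture viewer there is one more tool, called after "Call:" as a command line: name --pt "numbers of a row" for each row, then --argument value for the rest. step_arm: Moves the arm, as the interface text tells. Its arguments: {"type":"object","properties":{"deltas":{"type":"array"},"fingers":{"type":"number"}},"required":["deltas"]}

```bash
mkdir -p pics; cat > h.py <<'E'
import numpy as np, cv2
from plant import bot
def save(p,n): cv2.imwrite('pics/'+n+'.png',cv2.cvtColor(p['color'],cv2.COLOR_RGB2BGR))
def ray(p,u,v):
    x,y=(u-p['cx'])/p['fx'],(v-p['cy'])/p['fy']; a,b=x,y
    for _ in range(20):
        s=1+p['k1']*(a*a+b*b); a,b=x/s,y/s
    R=np.array(p['R']); t=np.array(p['t'])
    return -R.T@t, R.T@np.array([a,b,1.])
def at(p,u,v,z):
    o,d=ray(p,u,v); return o+d*(z-o[2])/d[2]
def proj(p,X):
    c=np.array(p['R'])@np.array(X,float)+p['t']; a,b=c[:2]/c[2]; s=1+p['k1']*(a*a+b*b)
    return np.array([p['fx']*a*s+p['cx'],p['fy']*b*s+p['cy']])
E
python3 - <<'E'
from h import *
ims=[]
print(bot.get_obs(),bot.tip_reach)
for n in ('side','top'):
    p=bot.capture(n); save(p,n+'0'); print(n,p['R'],p['t'],p['fx'],p['k1'])
    for q in ('tension_head','collar_center','clip','plain_ring_center','glue'):
        print(q,[(round(d['p'],2),np.round(d['rect'])) for d in bot.boxes_of(q,p)[:3]])
E
```

```text
{'time': 0.0, 'joint_positions': array([-1.27000104e+00,  3.42704022e-01,  1.52503448e+00,  2.92849926e-06,
        1.27537689e+00, -1.45990970e-01]), 'dq': array([ 0.00015065, -0.00034752, -0.00075024, -0.00148835, -0.00025822,
        0.00072174]), 'tau': array([-3.80750702e-03, -4.31262946e+01, -2.44222087e+01,  7.15118204e-02,
        5.60399517e-02, -1.32163213e-04]), 'tool_pos': array([ 226.75042501, -473.09581999,  251.04853952]), 'tcp_rot': array([-3.14008653e+00, -2.24286840e-04,  4.46785235e-01]), 'contact_force': array([ 0.59822858, -0.02878755, -0.3652047 ]), 'moment': array([ 0.02134949, -0.04216409, -0.03342735]), 'grip_width': 91.82409701577002} 25.0
side [[-0.98267707 -0.18532025  0.0014778 ]
 [-0.11718727  0.61517888 -0.77962946]
 [ 0.14357201 -0.76629717 -0.62623935]] [602.33134498 115.38755365 928.39816823] 442.59350151058015 0.010416122689461276
tension_head [(0.78, array([357., 254.,  84., 106.]))]
collar_center [(0.71, array([304., 414.,  39.,  37.]))]
clip [(0.61, array([373., 224.,  28.,  32.]))]
plain_ring_center [(0.58, array([376., 193.,  24.,  18.]))]
glue [(0.91, array([255., 244.,  33.,  63.]))]
top [[ 0.02469276 -0.99909626  0.03459676]
 [-0.99291329 -0.0285348  -0.11536448]
 [ 0.11624743 -0.03150291 -0.99272056]] [-18.02502343 602.27774546 990.29875958] 515.0703868326492 -0.011104546353188655
tension_head [(0.69, array([314., 285., 144.,  91.]))]
collar_center [(0.86, array([120., 257.,  32.,  30.]))]
clip [(0.7, array([336., 293.,  58.,  30.]))]
plain_ring_center [(0.9, array([451., 293.,  30.,  30.])), (0.73, array([316., 285., 135.,  86.]))]
glue [(0.71, array([279., 168.,  32.,  44.]))]
```

View pics/top0.png

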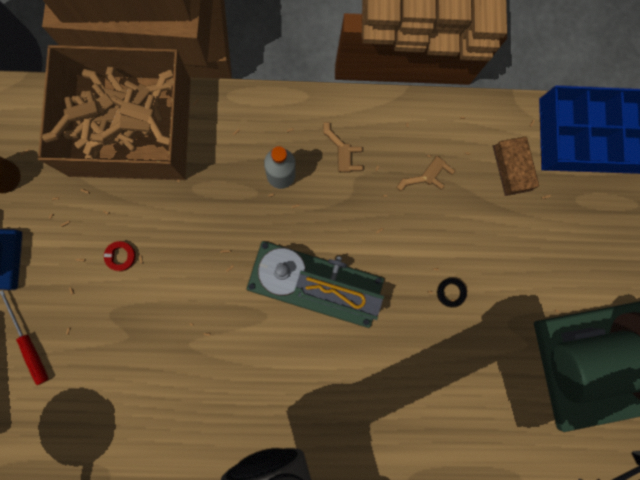

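View pics/side0.png

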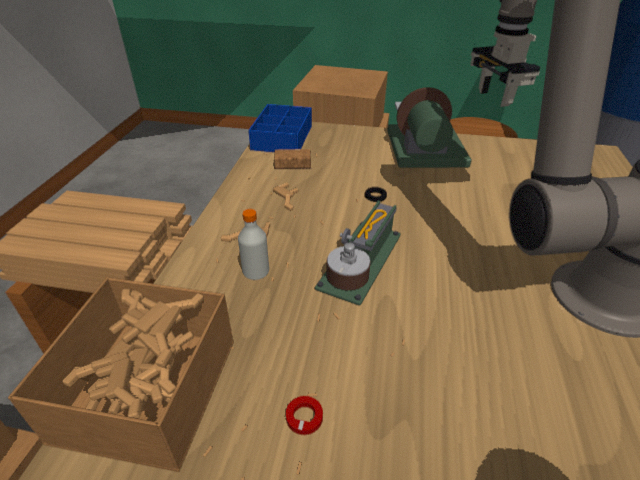

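```bash
python3 - <<'E'
from h import *
p=bot.capture('top')
f=lambda u,v,z:print((u,v,z),np.round(at(p,u,v,z),1))
f(120,256.5,10);f(108,256,14);f(281,271,60);f(362,303,85);f(452,292,14);f(282,181,0)
# plate corners
for u,v in((263,242),(248,290),(371,326),(385,277)): f(u,v,5)
im=p['color'];c=im[225:345,230:400];d=im[236:276,100:140]
a=cv2.resize(c,None,fx=4.4,fy=4.4,interpolation=2)
b=cv2.resize(d,(240,240),interpolation=2);a[:240,:240][:0]=0
cv2.imwrite('pics/c1.png',cv2.cvtColor(a,cv2.COLOR_RGB2BGR))
q=bot.capture('side')
for X in((0,0,0),):pass
print(np.round(at(q,304,411,14),1),np.round(at(q,349,258,60),1))
w=bot.capture('wrist');print(w['R'],w['t'],w['fx'])
o=bot.get_obs();print(o['tool_pos'],o['tcp_rot'])
E
```

```text
(120, 256.5, 10) [561.7 378.6  10. ]
(108, 256, 14) [561.8 401.1  14. ]
(281, 271, 60) [538.5  53.3  60. ]
(362, 303, 85) [ 481.3 -100.6   85. ]
(452, 292, 14) [ 507.7 -293.4   14. ]
(282, 181, 0) [729.4  58.5   0. ]
(263, 242, 5) [599.8  93.2   5. ]
(248, 290, 5) [501.5 120.    5. ]
(371, 326, 5) [ 435.4 -130.3    5. ]
(385, 277, 5) [ 535. -158.    5.]
[563.4 380.   14. ] [536.5  49.1  60. ]
[[ 4.32735701e-01 -9.01520624e-01 -6.14626550e-04]
 [-8.63985835e-01 -4.14913244e-01  2.85263872e-01]
 [-2.57426281e-01 -1.22912833e-01 -9.58448823e-01]] [-525.39958893  -36.6992883   390.76324416] 334.77309111946687
[ 226.87389787 -473.46492677  251.74947422] [3.14147631e+00 4.38805655e-05 4.46816641e-01]
```

View pics/c1.png

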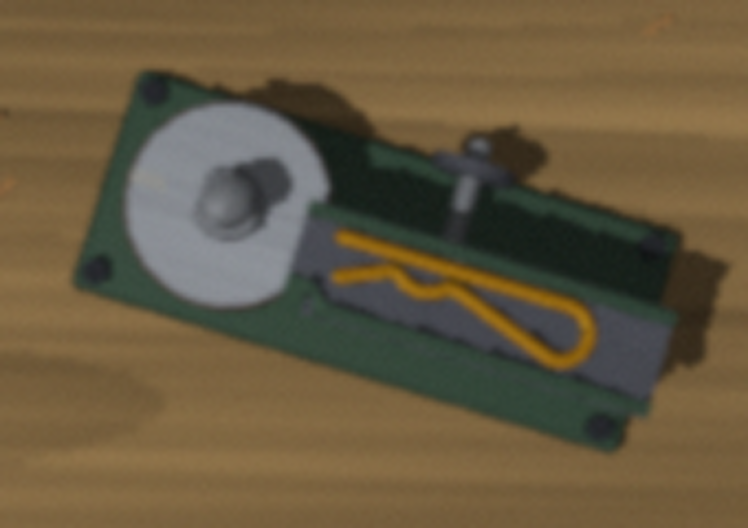

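Call:
step_arm --pt "29 -27 0 0 0 0" --pt "58 -54.5 0 0 0 0" --pt "88 -82 0 0 0 0" --pt "117 -109 0 0 0 0" --pt "146 -136 0 0 0 0"

```text
time: 1.17
tool_pos: [300.0, -286.0, 251.8]
tcp_rot: [3.141, -0.0, 0.446]
contact_force: [1.1, 0.5, -0.2]
grip_width: 91.8
```

Call:
step_arm --pt "29 -27 0 0 0 0" --pt "58 -54.5 0 0 0 0" --pt "88 -82 0 0 0 0" --pt "117 -109 0 0 0 0" --pt "146 -136 0 0 0 0"

```text
time: 1.58
tool_pos: [373.0, -100.2, 252.1]
tcp_rot: [3.141, -0.001, 0.446]
contact_force: [1.6, -0.3, 0.0]
grip_width: 91.9
```

Call:
step_arm --pt "29 -27 0 0 0 0" --pt "58 -54.5 0 0 0 0" --pt "88 -82 0 0 0 0" --pt "117 -109 0 0 0 0" --pt "146 -136 0 0 0 0"

```text
time: 2.0
tool_pos: [445.9, 85.9, 252.0]
tcp_rot: [3.141, -0.001, 0.447]
contact_force: [0.5, -1.2, -0.3]
grip_width: 91.7
```

Call:
step_arm --pt "29 -27 0 0 0 0" --pt "58 -54.5 0 0 0 0" --pt "88 -82 0 0 0 0" --pt "117 -109 0 0 0 0" --pt "146 -136 0 0 0 0"

```text
time: 2.42
tool_pos: [518.7, 271.6, 251.7]
tcp_rot: [3.141, -0.0, 0.447]
contact_force: [0.2, -0.9, 0.1]
grip_width: 91.8
```

Call:
step_arm --pt "29 -27 0 0 0 -0.12" --pt "58 -53 20 0 0 -0.24" --pt "86 -80 50 0 0 -0.36" --pt "86 -80 82 0 0 -0.48" --pt "86 -80 82 0 0 -0.6"

```text
time: 2.83
tool_pos: [558.4, 379.8, 160.5]
tcp_rot: [-3.134, 0.01, 1.055]
contact_force: [-0.9, -1.6, -1.2]
grip_width: 91.9
```

Call:
step_arm --pt "0 0 0 0 0 -0.12" --pt "0 0 0 0 0 -0.24" --pt "0 0 0 0 0 -0.36" --pt "0 0 0 0 0 -0.48" --pt "0 0 0 0 0 -0.52"

```text
time: 3.25
tool_pos: [561.4, 378.8, 169.4]
tcp_rot: [-3.141, 0.0, 1.573]
contact_force: [-0.0, 0.8, 1.0]
grip_width: 92.1
```

```bash
python3 - <<'E'
from h import *
o=bot.get_obs();print(o['time'],o['tool_pos'],o['tcp_rot'],o['joint_positions'],o['contact_force'])
p=bot.capture('wrist');save(p,'w1')
im=p['color'].astype(int)
m=((im[...,0]>90)&(im[...,1]<60)&(im[...,2]<60)).astype(np.uint8)
cs,_=cv2.findContours(m,cv2.RETR_EXTERNAL,cv2.CHAIN_APPROX_NONE)
c=max(cs,key=cv2.contourArea);print(cv2.boundingRect(c),m.sum())
print([(d['p'],d['rect']) for d in bot.boxes_of('collar_center',p)])
o=proj(p,(562,379,14));print(o)
E
```

```text
3.25 [561.44161326 378.78693516 169.40453521] [-3.14125329e+00  2.89826641e-04  1.57312019e+00] [ 4.80519649e-01  6.88905633e-01  1.16637818e+00 -1.05371853e-04
  1.28674350e+00  4.78225382e-01] [-0.04096315  0.81501333  0.97860924]
(0, 0, 108, 78) 6114
[(0.75, [321.1, 227.4, 65.5, 68.1])]
[321.32659373 231.03044443]
```

View pics/w1.png

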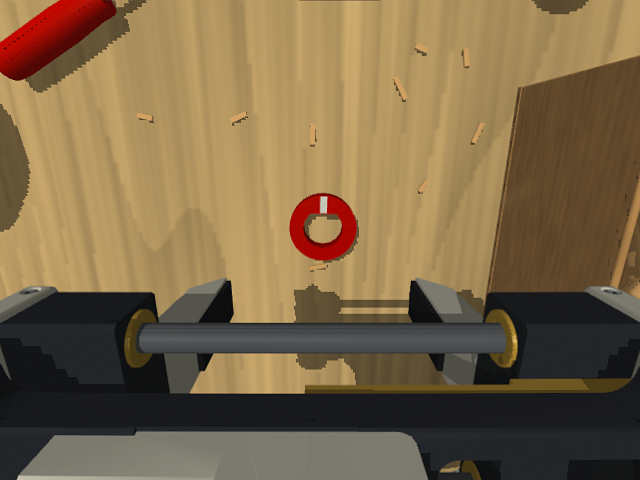

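```bash
cat >> h.py <<'E'
def collar(p,c,zt,r=50):
    """centre of the outer top rim and stripe direction, near pixel c"""
    im=p['color'].astype(int); yy,xx=np.mgrid[:480,:640]; near=np.hypot(xx-c[0],yy-c[1])<r
    red=((im[...,0]>100)&(im[...,1]<70)&(im[...,2]<70)&near).astype(np.uint8)
    wh=((im.min(2)>150)&near)
    hull=cv2.convexHull(max(cv2.findContours(cv2.morphologyEx(red,cv2.MORPH_CLOSE,np.ones((9,9))),0,1)[0],key=cv2.contourArea))
    wh&=np.array([[cv2.pointPolygonTest(hull,(float(x),float(y)),False)>0 if wh[y,x] else False for x in range(640)] for y in range(480)])
    P=np.array([at(p,u,v,zt)[:2] for u,v in hull[:,0]])
    (cx,cy),rad=cv2.minEnclosingCircle(P.astype(np.float32))
    ys,xs=np.nonzero(wh); W=np.array([at(p,u,v,zt)[:2] for u,v in zip(xs,ys)]); w=W.mean(0)
    V=np.linalg.svd(W-w)[2][0]; dv=w-[cx,cy]; V*=np.sign(V@dv)
    return (cx,cy),rad,len(xs),np.arctan2(dv[1],dv[0]),np.arctan2(V[1],V[0]),np.hypot(*dv)
E
python3 - <<'E'
from h import *
p=bot.capture('wrist'); print(collar(p,(323,227),14))
p=bot.capture('top'); print([d['rect'] for d in bot.boxes_of('collar_center',p)][:1])
E
```

```text
((562.7880249023438, 382.06719970703125), 30.96027946472168, 109, np.float64(1.537930412669694), np.float64(1.5377928245358015), np.float64(20.918967769713777))
[[117.9, 255.3, 35.2, 28.1]]
```

Call:
step_arm --pt "2.5 1 35 0 0 0.033" --pt "2.5 1 70 0 0 0.033" --pt "2.5 1 100 0 0 0.033" --pt "2.5 1 125 0 0 0.033" --pt "2.5 1 141.7 0 0 0.033"

```text
time: 3.92
tool_pos: [561.2, 380.5, 24.8]
tcp_rot: [-3.138, 0.002, 1.533]
contact_force: [-11.0, -1.5, 103.2]
grip_width: 91.5
```

Call:
step_arm --pt "0 0 0 0 0 0" --pt "0 0 0 0 0 0" --pt "0 0 0 0 0 0" --pt "0 0 0 0 0 0" --pt "0 0 0 0 0 0" --fingers 50

```text
time: 4.33
tool_pos: [562.6, 381.3, 28.1]
tcp_rot: [3.141, -0.0, 1.533]
contact_force: [0.3, -0.1, -1.2]
grip_width: 63.2
```

Call:
step_arm --pt "0 0 0 0 0 0" --pt "0 0 0 0 0 0" --pt "0 0 0 0 0 0" --pt "0 0 0 0 0 0" --pt "0 0 0 0 0 0"

```text
time: 4.75
tool_pos: [562.6, 381.3, 28.1]
tcp_rot: [3.141, -0.0, 1.534]
contact_force: [0.3, -0.4, 0.0]
grip_width: 59.2
```

Call:
step_arm --pt "0 0 -35 0 0 0" --pt "0 0 -70 0 0 0" --pt "0 0 -105 0 0 0" --pt "0 0 -140 0 0 0" --pt "0 0 -140 0 0 0"

```text
time: 5.17
tool_pos: [565.2, 382.9, 176.3]
tcp_rot: [3.13, -0.006, 1.534]
contact_force: [2.0, 1.5, -1.4]
grip_width: 59.2
```

```bash
python3 - <<'E'
from h import *
o=bot.get_obs();print(o['time'],o['tool_pos'],o['tcp_rot'],o['contact_force'],o['grip_width'])
p=bot.capture('wrist');save(p,'w2')
tz=o['tool_pos'][2]-28+14
c=proj(p,(*o['tool_pos'][:2],tz));print(c)
print(collar(p,c,tz,80))
E
```

```text
5.1667 [565.21172489 382.86720908 176.28675241] [ 3.13038728 -0.00644433  1.53399013] [ 1.98329928  1.52088879 -1.37476018] 59.18069713435946
[320.50783374 306.08852451]
((565.3368530273438, 386.0992126464844), 30.652687072753906, 366, np.float64(1.551816708124624), np.float64(1.5522596247106792), np.float64(18.348403702349273))
```

View pics/w2.png

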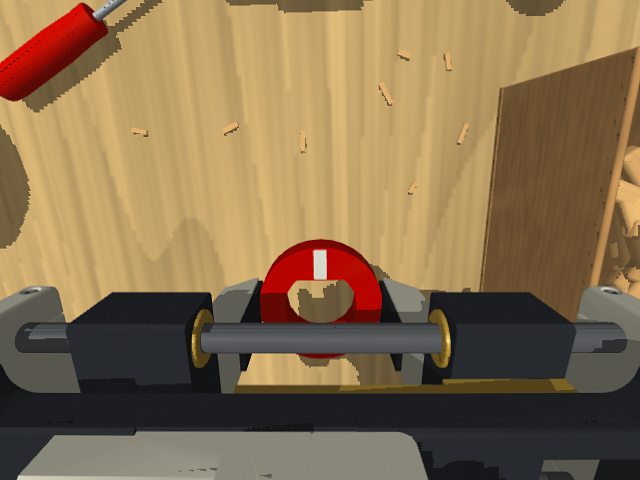

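Call:
step_arm --pt "-25 -2 -5 0 0 0" --pt "-65 -5 -12 0 0 0" --pt "-105 -8 -12 0 0 0" --pt "-145 -11 -12 0 0 0" --pt "-185 -14 -12 0 0 0"

```text
time: 5.63
tool_pos: [539.9, 195.1, 178.0]
tcp_rot: [-3.138, 0.001, 1.534]
contact_force: [1.7, -0.7, -2.3]
grip_width: 58.8
```

Call:
step_arm --pt "-40 -3 0 0 0 0.04" --pt "-80 -6 0 0 0 0.08" --pt "-120 -9 0 0 0 0.12" --pt "-155 -11 0 0 0 0.16" --pt "-185 -13 0 0 0 0.2"

```text
time: 6.05
tool_pos: [520.1, 10.3, 178.3]
tcp_rot: [-3.138, 0.001, 1.331]
contact_force: [0.5, 0.4, -2.8]
grip_width: 58.8
```

Call:
step_arm --pt "-20 4 0 0 0 0.018" --pt "-30 5 0 0 0 0.018" --pt "-30 5 0 0 0 0.018" --pt "-30 5 0 0 0 0.018" --pt "-30 5 0 0 0 0.018"

```text
time: 6.47
tool_pos: [519.4, -16.5, 179.5]
tcp_rot: [-3.14, -0.0, 1.317]
contact_force: [-0.5, 0.4, -1.3]
grip_width: 58.8
```

```bash
python3 - <<'E'
from h import *
o=bot.get_obs();print(o['time'],o['tool_pos'],o['tcp_rot'],o['contact_force'],o['grip_width'])
p=bot.capture('wrist');save(p,'w3')
tz=o['tool_pos'][2]-28+14
c=proj(p,(*o['tool_pos'][:2],tz));print(c)
print(collar(p,c,tz,80))
E
```

```text
6.4667 [519.41540316 -16.53823144 179.45292957] [-3.14038242e+00 -3.70313338e-04  1.31713972e+00] [-0.47937825  0.39730246 -1.34597165] 58.781539007277985
[320.5853923  305.89242215]
((520.2152709960938, -13.37398910522461), 30.638147354125977, 365, np.float64(1.3355566590290486), np.float64(1.3315636881126016), np.float64(18.23946692216897))
```

View pics/w3.png

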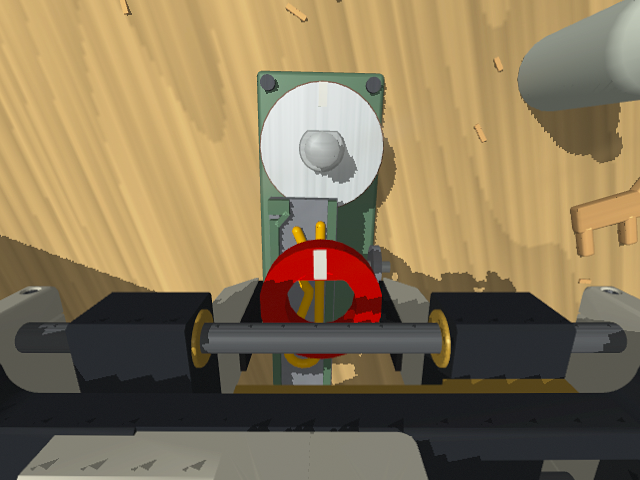

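```bash
cat > m.py <<'E'
from h import *
from scipy.optimize import least_squares
def fit(P,r=None):
    f=lambda q:np.hypot(P[:,0]-q[0],P[:,1]-q[1])-(q[2] if r is None else r)
    x0=[*P.mean(0)]+([30] if r is None else [])
    s=least_squares(f,x0,loss='soft_l1',f_scale=.3); return np.round(s.x,2),np.round(np.sqrt(np.mean(s.fun**2)),2)
W=lambda p,uv,z:np.array([at(p,u,v,z)[:2] for u,v in uv])
def roller(p,c,r):
    im=p['color'].astype(int);yy,xx=np.mgrid[:480,:640]
    m=((im.min(2)>150)&(im.max(2)-im.min(2)<30)&(np.hypot(xx-c[0],yy-c[1])<r)).astype(np.uint8)
    return max(cv2.findContours(m,0,1)[0],key=cv2.contourArea)[:,0]
E
python3 - <<'E'
from m import *
p=bot.capture('wrist');o=bot.get_obs();T=o['tool_pos'];y=o['tcp_rot'][2]
c=roller(p,(321,145),75); c=c[c[:,1]<190]
print('roller',fit(W(p,c,60)),fit(W(p,c,60),46))
im=p['color'].astype(int)
red=((im[...,0]>100)&(im[...,1]<70)&(im[...,2]<70)).astype(np.uint8)
red[:200]=0
k=max(cv2.findContours(red,0,1)[0],key=cv2.contourArea)[:,0]
k=k[(k[:,1]<285)]; # outer arc
k=k[np.hypot(k[:,0]-321,k[:,1]-300)>52]
for z in(T[2]-14,):
  q=fit(W(p,k,z));print('collar',q,fit(W(p,k,z),30))
print('tool',T,y)
# plate edges + stripe
hsv=cv2.cvtColor(p['color'],cv2.COLOR_RGB2HSV)
g=((hsv[...,0]>45)&(hsv[...,0]<95)&(hsv[...,1]>50))
L=[];Rr=[]
for v in range(90,240,3):
    u=np.nonzero(g[v])[0]; u=u[(u>230)&(u<420)]
    if len(u)>1:L.append((u[0],v));Rr.append((u[-1],v))
for E in(L,Rr):
    P=W(p,E,6); vx,vy,*_=cv2.fitLine(P.astype(np.float32),cv2.DIST_HUBER,0,.01,.01).ravel(); print('edge yaw',np.arctan2(vy,vx)%np.pi,P[0],P[-1])
big=cv2.resize(p['color'][70:230,240:400],None,fx=3.7,fy=3.7,interpolation=2)
cv2.imwrite('pics/c2.png',cv2.cvtColor(big,cv2.COLOR_RGB2BGR))
E
```

```text
roller (array([537.9 ,  53.27,  43.97]), np.float64(0.2)) (array([537.2 ,  51.13]), np.float64(1.74))
collar (array([520.71,  -9.19,  26.21]), np.float64(1.02)) (array([519.94, -13.68]), np.float64(1.64))
tool [519.58955711 -16.4068827  179.74605243] 1.317905910917791
edge yaw 1.2973955 [497.91396382 111.50236671] [462.86613292 -12.57280751]
edge yaw 1.3047644 [599.19729469  85.36938042] [564.26225987 -38.69631812]
```

View pics/c2.png

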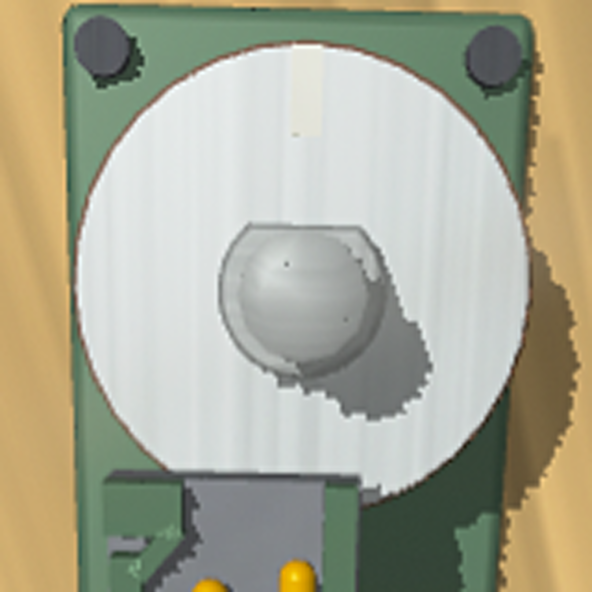

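```bash
python3 - <<'E'
from m import *
p=bot.capture('wrist');o=bot.get_obs();T=o['tool_pos'];y=o['tcp_rot'][2]
im=p['color'].astype(int)
print('tool',T,y)
for u in(306,312,330,335): print(u,[tuple(im[v,u]) [0] for v in range(236,290)])
d=np.array([np.cos(y),np.sin(y)]);n=np.array([-d[1],d[0]])
z=T[2]-14
for v in(240,245,249,250,278,280,282): 
    X=at(p,320,v,z)[:2]-T[:2];X0=at(p,320,v,z-14)[:2]-T[:2];print(v,X@d,X0@d,X@n)
# pin & stripe
R=np.array([537.9,53.3])
for uv,z in(((322.4,150.3),100),((322.4,150.3),95),((323,94.3),60),((307/3.7+240,228/3.7+70),72)):
    X=at(p,*uv,z)[:2];D=X-R;print(uv,z,X,np.hypot(*D),np.arctan2(D[1],D[0]))
A=at(p,240+248/3.7,70+226/3.7,71)[:2];B=at(p,240+362/3.7,70+230/3.7,71)[:2];print('flat yaw',np.arctan2(*(A-B)[::-1])-np.pi/2,np.hypot(*(A-B)))
A=at(p,240+307/3.7,70+45/3.7,60)[:2];B=at(p,240+307/3.7,70+136/3.7,60)[:2];print('stripe yaw',np.arctan2(*(A-B)[::-1]))
E
```

```text
tool [519.65275256 -16.53076956 179.85271643] 1.3177654889071584
306 [np.int64(130), np.int64(130), np.int64(116), np.int64(71), np.int64(90), np.int64(116), np.int64(127), np.int64(127), np.int64(126), np.int64(125), np.int64(125), np.int64(123), np.int64(133), np.int64(168), np.int64(188), np.int64(187), np.int64(186), np.int64(187), np.int64(187), np.int64(186), np.int64(187), np.int64(187), np.int64(187), np.int64(187), np.int64(187), np.int64(187), np.int64(187), np.int64(186), np.int64(187), np.int64(187), np.int64(186), np.int64(187), np.int64(187), np.int64(187), np.int64(187), np.int64(187), np.int64(187), np.int64(187), np.int64(187), np.int64(189), np.int64(185), np.int64(187), np.int64(187), np.int64(189), np.int64(174), np.int64(116), np.int64(121), np.int64(123), np.int64(124), np.int64(125), np.int64(127), np.int64(128), np.int64(129), np.int64(130)]
312 [np.int64(129), np.int64(130), np.int64(129), np.int64(128), np.int64(123), np.int64(123), np.int64(124), np.int64(123), np.int64(124), np.int64(124), np.int64(122), np.int64(132), np.int64(166), np.int64(189), np.int6
[... 2346 characters left out ...]
13285 0.37293388079609385
250 28.68486765489044 24.123386756389753 0.3726933548437888
278 14.759863614710758 8.870631452438367 0.3657886844759094
280 13.737631587945268 7.750929445664987 0.3652825470869352
282 12.711603541554144 6.627069468214451 0.364774628162479
(322.4, 150.3) 100 [538.49941035  52.49110992] 1.0067750141620795 -0.9330619541301394
(322.4, 150.3) 95 [538.4955163   52.37114099] 1.103366991652498 -1.000684247008765
(323, 94.3) 60 [548.2327497   88.00095073] 36.206652674090805 1.2813906915947217
(322.97297297297297, 131.6216216216216) 72 [541.91797256  63.68290255] 11.133228142540883 1.2015644866983892
flat yaw 1.2852217092271538 21.175282935078126
stripe yaw 1.3207413509330468
```

Call:
step_arm --pt "20 0.2 0 0 0 0.01" --pt "45 0.5 0 0 0 0.02" --pt "65 0.7 0 0 0 0.028" --pt "72 0.7 0 0 0 0.028" --pt "72 0.7 0 0 0 0.028"

```text
time: 7.03
tool_pos: [538.5, 53.8, 179.9]
tcp_rot: [3.142, -0.0, 1.292]
contact_force: [-0.8, 0.1, -2.3]
grip_width: 58.9
```

Call:
step_arm --pt "0 0 15 0 0 0" --pt "0 0 35 0 0 0" --pt "0 0 50 0 0 0" --pt "0 0 50 0 0 0" --pt "0 0 50 0 0 0"

```text
time: 7.45
tool_pos: [537.9, 51.1, 129.7]
tcp_rot: [-3.14, 0.001, 1.288]
contact_force: [0.5, -0.1, -2.0]
grip_width: 58.7
```

```bash
python3 - <<'E'
from h import *
o=bot.get_obs();print(o['time'],o['tool_pos'],o['tcp_rot'],o['contact_force'],o['moment'],o['grip_width'])
p=bot.capture('wrist');save(p,'w4')
E
```

```text
7.45 [537.94684533  51.11130011 129.65694628] [-3.13989930e+00  7.70670895e-04  1.28774877e+00] [ 0.51902801 -0.12453661 -2.02311337] [-0.01404927 -0.06549465 -0.07971239] 58.74857127366755
```

View pics/w4.png

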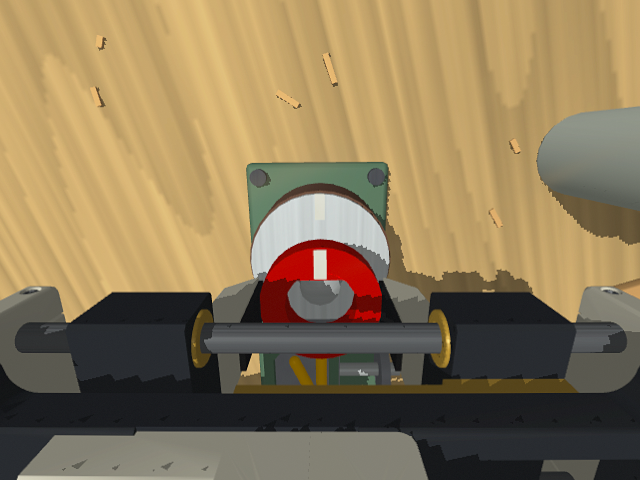

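Call:
step_arm --pt "0 0 8 0 0 0" --pt "0 0 16 0 0 0" --pt "0 0 23 0 0 0" --pt "0 0 25 0 0 0" --pt "0 0 25 0 0 0"

```text
time: 7.92
tool_pos: [537.9, 51.7, 104.1]
tcp_rot: [-3.14, 0.001, 1.288]
contact_force: [0.3, 0.4, -2.2]
grip_width: 58.9
```

Call:
step_arm --pt "0 0 1.5 0 0 0" --pt "0 0 3 0 0 0" --pt "0 0 4.5 0 0 0" --pt "0 0 6 0 0 0" --pt "0 0 6 0 0 0"

```text
time: 8.33
tool_pos: [538.4, 51.7, 98.8]
tcp_rot: [-3.141, 0.0, 1.288]
contact_force: [-0.0, 0.3, -3.4]
grip_width: 58.5
```

```bash
python3 - <<'E'
from h import *
o=bot.get_obs();print(o['time'],o['tool_pos'],o['tcp_rot'],o['contact_force'],o['moment'],o['grip_width'])
E
```

```text
8.3333 [538.36797117  51.67933363  98.78219058] [-3.14133625e+00  1.49572656e-04  1.28781053e+00] [-0.00697042  0.33036441 -3.3880526 ] [ 0.00174828 -0.05442127 -0.02048985] 58.49362453269652
```

Call:
step_arm --pt "0 0 1 0 0 0" --pt "0 0 2 0 0 0" --pt "0 0 3 0 0 0" --pt "0 0 4 0 0 0" --pt "0 0 4 0 0 0"

```text
time: 8.75
tool_pos: [538.4, 51.7, 94.8]
tcp_rot: [-3.141, 0.0, 1.288]
contact_force: [0.2, -0.2, -2.3]
grip_width: 58.6
```

Call:
step_arm --pt "0 0 1.5 0 0 0" --pt "0 0 3 0 0 0" --pt "0 0 4.5 0 0 0" --pt "0 0 5.5 0 0 0" --pt "0 0 5.5 0 0 0"

```text
time: 9.17
tool_pos: [538.4, 51.7, 89.2]
tcp_rot: [-3.141, 0.0, 1.288]
contact_force: [-0.6, 0.4, -3.4]
grip_width: 58.8
```

Call:
step_arm --pt "0 0 0 0 0 0" --pt "0 0 0 0 0 0" --pt "0 0 0 0 0 0" --pt "0 0 0 0 0 0" --pt "0 0 0 0 0 0" --fingers 80

```text
time: 9.58
tool_pos: [538.7, 51.7, 89.8]
tcp_rot: [3.141, -0.0, 1.288]
contact_force: [-0.7, 0.6, -0.0]
grip_width: 79.9
```

Call:
step_arm --pt "0 0 -15 0 0 0" --pt "0 0 -40 0 0 0" --pt "0 0 -75 0 0 0" --pt "0 0 -90 0 0 0" --pt "0 0 -91 0 0 0"

```text
time: 10.0
tool_pos: [540.5, 51.6, 184.5]
tcp_rot: [3.134, -0.002, 1.288]
contact_force: [0.2, 0.3, -0.3]
grip_width: 79.9
```

Call:
step_arm --pt "-20 0 0 0 0 0" --pt "-45 0 0 0 0 0" --pt "-65 0 0 0 0 0" --pt "-72 0 0 0 0 0" --pt "-72 0 0 0 0 0" --fingers 91

```text
time: 10.42
tool_pos: [517.8, -18.6, 179.9]
tcp_rot: [-3.14, 0.0, 1.285]
contact_force: [0.4, -0.1, -0.1]
grip_width: 91.0
```

```bash
python3 - <<'E'
from h import *
o=bot.get_obs();print(o['time'],o['tool_pos'],o['tcp_rot'],o['contact_force'],o['grip_width'])
p=bot.capture('wrist');save(p,'w5')
E
```

```text
10.4167 [517.79346559 -18.6293321  179.88983096] [-3.14048968e+00  3.49597479e-04  1.28546637e+00] [ 0.3928104  -0.10466181 -0.06238721] 91.03445422272024
```

View pics/w5.png

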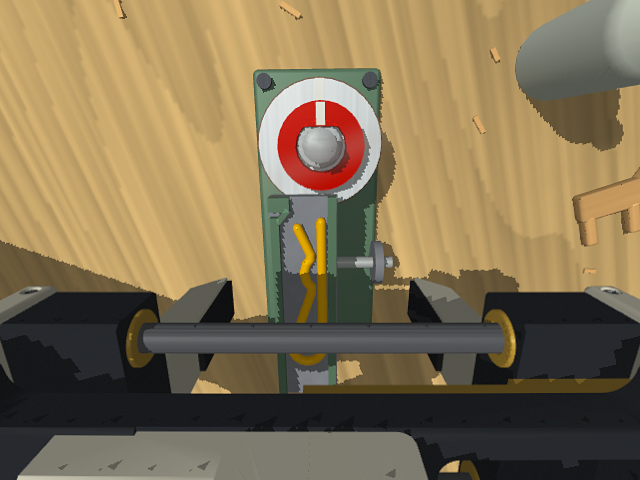

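```bash
python3 - <<'E'
from m import *
p=bot.capture('wrist')
im=p['color'].astype(int)
red=((im[...,0]>100)&(im[...,1]<70)&(im[...,2]<70)).astype(np.uint8); red[230:]=0
k=max(cv2.findContours(red,0,1)[0],key=cv2.contourArea)[:,0]
for z in(74,84): print(z,fit(W(p,k,z)),collar(p,(321,146),z,60)[3:5])
print(fit(W(p,[x for x in roller(p,(320,140),75) if x[1]<150],60)))
E
```

```text
74 (array([538.3 ,  51.54,  29.29]), np.float64(4.16)) (np.float64(1.7435752784313094), np.float64(0.9059651462237287))
84 (array([538.36,  51.7 ,  28.06]), np.float64(3.98)) (np.float64(1.7435612137277725), np.float64(0.9059651462237281))
(array([537.84,  53.54,  43.39]), np.float64(7.83))
```

Call:
step_arm --pt "-25 -2 0 0 0 0" --pt "-60 -5 0 0 0 0" --pt "-95 -8 0 0 0 0" --pt "-118 -10 0 0 0 0" --pt "-122.4 -10 0 0 0 0" --fingers 0

```text
time: 10.93
tool_pos: [474.0, -134.0, 180.4]
tcp_rot: [-3.141, 0.001, 1.286]
contact_force: [0.0, -0.2, 0.9]
grip_width: 62.6
```

Call:
step_arm --pt "0 0 0 0 0 0.12" --pt "0 0 0 0 0 0.24" --pt "0 0 0 0 0 0.36" --pt "0 0 0 0 0 0.48" --pt "0 0 0 0 0 0.6"

```text
time: 11.35
tool_pos: [475.3, -130.7, 180.3]
tcp_rot: [-3.141, -0.0, 0.683]
contact_force: [-0.4, 0.7, 0.5]
grip_width: 29.0
```

Call:
step_arm --pt "0 0 0 0 0 0.12" --pt "0 0 0 0 0 0.24" --pt "0 0 0 0 0 0.36" --pt "0 0 0 0 0 0.48" --pt "0 0 0 0 0 0.6"

```text
time: 11.77
tool_pos: [475.3, -130.6, 180.4]
tcp_rot: [-3.141, -0.0, 0.083]
contact_force: [-0.2, -0.2, -0.4]
grip_width: 0.9
```

Call:
step_arm --pt "0 0 0 0 0 0.12" --pt "0 0 0 0 0 0.24" --pt "0 0 0 0 0 0.33" --pt "0 0 0 0 0 0.359" --pt "0 0 0 0 0 0.359"

```text
time: 12.18
tool_pos: [475.3, -130.7, 180.4]
tcp_rot: [-3.141, -0.0, -0.271]
contact_force: [-0.3, 0.3, 0.1]
grip_width: 0.3
```

```bash
python3 - <<'E'
from h import *
o=bot.get_obs();print(o['time'],o['tool_pos'],o['tcp_rot'],o['contact_force'],o['grip_width'],o['joint_positions'])
p=bot.capture('wrist');save(p,'w6')
print([(d['p'],d['rect']) for d in bot.boxes_of('clip',p)])
E
```

```text
12.1833 [ 475.26029275 -130.71982731  180.36495665] [-3.14107924e+00 -5.08956023e-06 -2.70802603e-01] [-0.25687108  0.34969243  0.12407949] 0.316832665804792 [-4.24342907e-01  3.56818805e-01  1.71710939e+00  5.80002797e-04
  1.06773802e+00  1.41697638e+00]
[(0.92, [199.9, 252.4, 170.9, 43.7]), (0.28, [173.0, 220.2, 314.3, 138.6])]
```

View pics/w6.png

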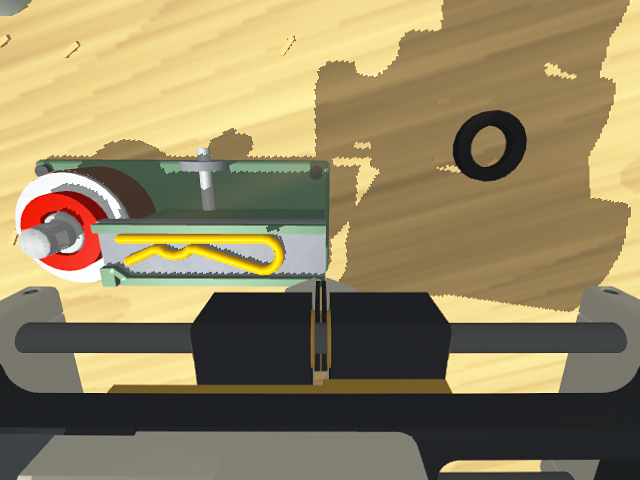

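```bash
cat > cl.py <<'E'
from m import *
O=np.array([538.2,52.5]);h=1.30
def head(X): D=np.array(X)[...,:2]-O; c,s=np.cos(h),np.sin(h); return np.stack([D@[c,s],D@[-s,c]],-1)
def clip(p,vmin=0,vmax=300):
    hsv=cv2.cvtColor(p['color'],cv2.COLOR_RGB2HSV)
    m=((hsv[...,0]>18)&(hsv[...,0]<32)&(hsv[...,1]>235)&(hsv[...,2]>120)).astype(np.uint8); m[:vmin]=0;m[vmax:]=0
    k=max(cv2.findContours(m,0,1)[0],key=cv2.contourArea)[:,0]
    return k,head(W(p,k,85))
E
python3 - <<'E'
from cl import *
o=bot.get_obs();p=bot.capture('wrist');k,H=clip(p)
i=H[:,0].argmin();print('n',len(k),cv2.boundingRect(k),'rear',k[i],H[i],'max',H.max(0),H.min(0))
s=H[(H[:,0]>-135)&(H[:,0]<-75)]
top=np.array([s[(abs(s[:,0]-x)<2),1].min() for x in range(-130,-78,5)]);print('leg outer y',np.round(top,1))
T=o['tool_pos'];print('tool head',head(T),o['tcp_rot'])
for u,v,z in((92,225,87.5),(326,224,87.5),(40,240,100)): print(u,v,head(at(p,u,v,z)))
E
```

```text
n 666 (115, 234, 168, 40) rear [282 252] [-166.90048213   10.80673364] max [-47.9435162   27.08580531] [-166.90048213   -2.56490243]
leg outer y [-2.5 -2.5 -2.5 -2.5 -2.4 -2.4 -2.4 -2.4 -2.4 -2.4 -2.3]
tool head [-193.83740936   11.71556608] [-3.14131405e+00  5.22878753e-05 -2.68690962e-01]
92 225 [-35.30186312  -9.39553642]
326 224 [-198.32493303  -10.58358556]
40 240 [-7.08687298 -2.09108771]
```

Call:
step_arm --pt "0 4 10 0 0 0" --pt "0 4 25 0 0 0" --pt "0 4 40 0 0 0" --pt "0 4 50 0 0 0" --pt "0 4 55 0 0 0"

```text
time: 12.75
tool_pos: [473.0, -135.5, 124.2]
tcp_rot: [-3.141, 0.002, -0.27]
contact_force: [-0.8, -0.8, -0.3]
grip_width: 0.2
```

Call:
step_arm --pt "0 0 5 0 0 0" --pt "0 0 10 0 0 0" --pt "0 0 13 0 0 0" --pt "0 0 15 0 0 0" --pt "0 0 16 0 0 0"

```text
time: 13.17
tool_pos: [473.6, -136.1, 109.5]
tcp_rot: [3.141, -0.0, -0.271]
contact_force: [0.3, 0.1, 0.5]
grip_width: 0.4
```

```bash
python3 - <<'E'
from cl import *
o=bot.get_obs();print(o['time'],o['tool_pos'],o['tcp_rot'],o['contact_force'],head(o['tool_pos']))
p=bot.capture('wrist');save(p,'w7');k,H=clip(p);i=H[:,0].argmin();print(k[i],H[i],H.max(0))
E
```

```text
13.1667 [ 473.61555087 -136.10732531  109.51780657] [ 3.14147015e+00 -3.19782862e-04 -2.71162718e-01] [0.31299188 0.14071983 0.50727842] [-199.01039662   11.77863602]
[255 288] [-166.24038008    6.57313945] [-46.77625375   8.26027646]
```

View pics/w7.png

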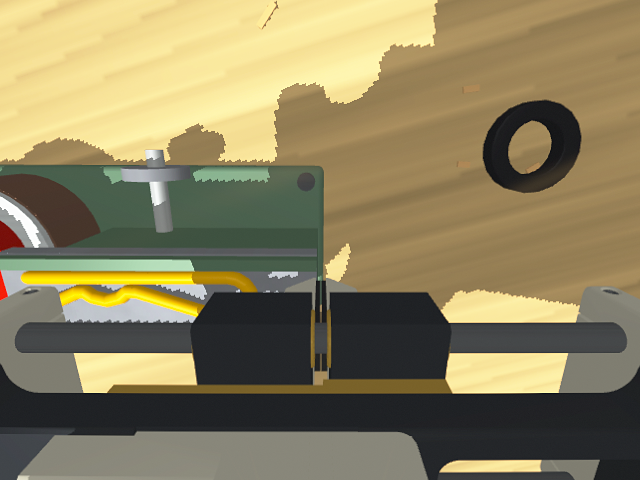

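Call:
step_arm --pt "0 -4 0.5 0 0 0" --pt "0 -12 0.8 0 0 0" --pt "0 -20 0.8 0 0 0" --pt "0 -28 0.8 0 0 0" --pt "0 -34 0.8 0 0 0"

```text
time: 13.63
tool_pos: [483.0, -102.3, 108.9]
tcp_rot: [3.141, -0.0, -0.27]
contact_force: [-0.6, -0.7, 1.4]
grip_width: 0.4
```

Call:
step_arm --pt "0 -4 0 0 0 0" --pt "0 -7 0 0 0 0" --pt "0 -9 0 0 0 0" --pt "0 -10 0 0 0 0" --pt "0 -10 0 0 0 0"

```text
time: 14.05
tool_pos: [485.5, -93.6, 108.8]
tcp_rot: [3.142, -0.0, -0.271]
contact_force: [-0.2, -0.4, 1.4]
grip_width: 0.3
```

```bash
python3 - <<'E'
from cl import *
o=bot.get_obs();print(o['time'],o['tool_pos'],o['tcp_rot'],o['contact_force'],head(o['tool_pos']))
p=bot.capture('wrist');save(p,'w8');k,H=clip(p);i=H[:,0].argmin();print(k[i],H[i],H.max(0))
q=bot.capture('top');save(q,'t8');k,H=clip(q,220,345);print(len(k),H.max(0),H.min(0))
E
```

```text
14.05 [485.45587686 -93.6074842  108.83101693] [ 3.14154541e+00 -3.75780272e-04 -2.71178043e-01] [-0.15253036 -0.41367715  1.40964282] [-154.89205351   11.73845071]
[300 281] [-145.33052902    2.33849704] [-28.65634511  12.57437903]Traceback (most recent call last):
  File "<stdin>", line 4, in <module>
  File "cl.py", line 7, in clip
    k=max(cv2.findContours(m,0,1)[0],key=cv2.contourArea)[:,0]
      ~~~^^^^^^^^^^^^^^^^^^^^^^^^^^^^^^^^^^^^^^^^^^^^^^^^
ValueError: max() iterable argument is empty
```

View pics/w8.png

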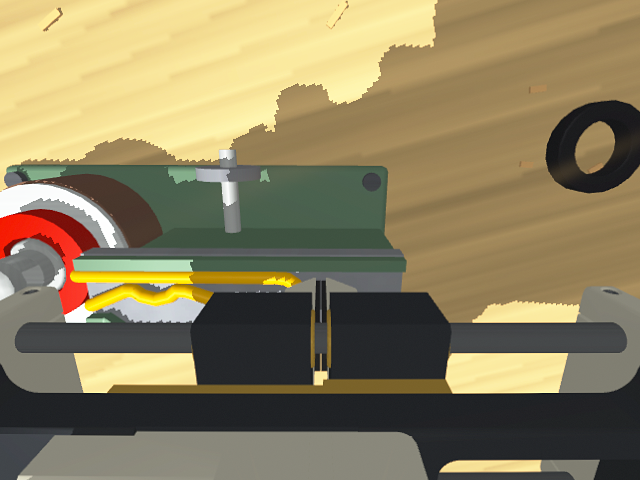

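Call:
step_arm --pt "0 -4 0 0 0 0" --pt "0 -10 0 0 0 0" --pt "0 -17 0 0 0 0" --pt "0 -24 0 0 0 0" --pt "0 -30 0 0 0 0"

```text
time: 14.57
tool_pos: [493.5, -63.9, 108.7]
tcp_rot: [3.142, 0.0, -0.271]
contact_force: [-0.5, -1.8, 2.0]
grip_width: 0.5
```

Call:
step_arm --pt "0 -3 0 0 0 0" --pt "0 -6 0 0 0 0" --pt "0 -9 0 0 0 0" --pt "0 -12 0 0 0 0" --pt "0 -15 0 0 0 0"

```text
time: 14.98
tool_pos: [497.4, -50.2, 108.7]
tcp_rot: [3.141, -0.0, -0.271]
contact_force: [-1.0, -3.4, 2.2]
grip_width: 0.4
```

Call:
step_arm --pt "0 -2 0 0 0 0" --pt "0 -4 0 0 0 0" --pt "0 -6 0 0 0 0" --pt "0 -8 0 0 0 0" --pt "0 -10 0 0 0 0"

```text
time: 15.4
tool_pos: [499.7, -41.4, 108.7]
tcp_rot: [3.14, 0.0, -0.271]
contact_force: [-2.7, -6.7, 2.2]
grip_width: 0.6
```

```bash
python3 - <<'E'
from cl import *
o=bot.get_obs();print(o['time'],o['tool_pos'],o['tcp_rot'],o['contact_force'],head(o['tool_pos']))
p=bot.capture('wrist');save(p,'w9');k,H=clip(p);print(cv2.boundingRect(k),H.max(0),H.min(0))
E
```

```text
15.4 [499.72926559 -41.43909105 108.69035752] [ 3.14001759e+00  4.11036840e-04 -2.71146954e-01] [-2.69282356 -6.7415217   2.21225779] [-100.80665651   11.94019422]
(134, 272, 167, 16) [-7.43065635  5.84089843] [-91.2864651   -2.40140258]
```

Call:
step_arm --pt "0 -2 0 0 0 0" --pt "0 -4 0 0 0 0" --pt "0 -6 0 0 0 0" --pt "0 -8 0 0 0 0" --pt "0 -10 0 0 0 0"

```text
time: 15.87
tool_pos: [502.7, -31.1, 108.7]
tcp_rot: [3.141, 0.0, -0.271]
contact_force: [-1.4, -4.1, 2.3]
grip_width: 0.7
```

Call:
step_arm --pt "0 -1 0 0 0 0" --pt "0 -2 0 0 0 0" --pt "0 -3 0 0 0 0" --pt "0 -3 0 0 0 0" --pt "0 -3 0 0 0 0"

```text
time: 16.28
tool_pos: [503.7, -27.8, 108.7]
tcp_rot: [-3.141, -0.0, -0.271]
contact_force: [1.1, 0.4, 1.4]
grip_width: 0.3
```

```bash
python3 - <<'E'
from cl import *
o=bot.get_obs();print(o['time'],o['tool_pos'],o['tcp_rot'],o['contact_force'],head(o['tool_pos']))
E
```

```text
16.2833 [503.65092386 -27.78277634 108.69766655] [-3.14108225e+00 -1.49664697e-04 -2.71201754e-01] [1.05135559 0.35647485 1.35357567] [-86.59896368  11.81449648]
```

Call:
step_arm --pt "0 4 0 0 0 0" --pt "0 10 0 0 0 0" --pt "0 16 0 0 0 0" --pt "0 19 0 0 0 0" --pt "0 19 0 0 0 0"

```text
time: 16.7
tool_pos: [498.2, -47.3, 108.6]
tcp_rot: [3.142, 0.0, -0.272]
contact_force: [-0.0, 0.0, 0.3]
grip_width: 0.5
```

Call:
step_arm --pt "0 0 -10 0 0 0" --pt "0 0 -35 0 0 0" --pt "0 0 -60 0 0 0" --pt "0 0 -71 0 0 0" --pt "0 0 -71 0 0 0"

```text
time: 17.12
tool_pos: [500.1, -46.7, 183.2]
tcp_rot: [-3.141, -0.006, -0.271]
contact_force: [0.4, 0.0, -0.8]
grip_width: 0.8
```

```bash
cat > chk.py <<'E'
from cl import *
o=bot.get_obs();print(o['time'],o['tool_pos'],o['contact_force'],head(o['tool_pos']))
p=bot.capture('wrist');save(p,'w10');w6=dict(p);w6['color']=cv2.imread('pics/w6.png')[:,:,::-1].copy()
print([(d['p'],d['rect']) for d in bot.boxes_of('clip',p)])
def parts(p):
    hsv=cv2.cvtColor(p['color'],cv2.COLOR_RGB2HSV)
    m=((hsv[...,0]>18)&(hsv[...,0]<32)&(hsv[...,1]>225)&(hsv[...,2]>110)).astype(np.uint8); m[310:]=0
    return [c[:,0] for c in cv2.findContours(m,0,1)[0] if cv2.contourArea(c)>8]
for k in parts(p):
    H=head(W(p,k,85));print(cv2.boundingRect(k),np.round(H.min(0),1),np.round(H.max(0),1))
# profile of y edges against x relative to rear, both pictures (w6: shift by tool motion)
def prof(p,T):
    k=np.vstack(parts(p));H=head(W(p,k,85)); x0=H[:,0].min()
    for x in range(4,124,8):
        s=H[abs(H[:,0]-x0-x)<2.5,1]
        print(x,np.round(sorted(set(np.round(s))),0).astype(int).tolist() if len(s) else [])
    return x0
print('now',prof(p,0))
sh=np.array([475.26,-130.72,180.36])-o['tool_pos']; w6['t']=np.array(p['t'])-np.array(p['R'])@sh
print('w6',prof(w6,0))
E
python3 chk.py
```

```text
17.1167 [500.08243877 -46.68774886 183.15444678] [ 0.37841101  0.04942117 -0.81426023] [-105.76957029   10.1958815 ]
[(0.63, [203.9, 252.8, 163.7, 41.7])]
(120, 239, 29, 9) [17.9 -0.2] [38.9  5.8]
(130, 237, 155, 40) [-80.   -1.8] [34.6 28.3]
4 [0, 1, 2, 3, 4, 5, 6, 7, 8, 9, 10, 11, 12, 13, 14, 15, 16, 17, 18, 19, 20, 21, 22, 23, 24]
12 [-2, -1, 1, 2, 3, 4, 5, 20, 21, 22, 24, 26, 27]
20 [-2, 0, 1, 3, 20, 21, 23, 24, 25, 26, 27]
28 [-2, 1, 3, 17, 18, 19, 20, 21, 22, 23, 24, 25]
36 [-2, 1, 3, 4, 15, 16, 18, 19, 20, 21, 22, 23]
44 [-2, -1, 1, 3, 4, 5, 13, 16, 17, 18, 19, 20]
52 [-2, -1, 1, 3, 5, 10, 11, 13, 14, 15, 16, 17]
60 [-1, 2, 3, 4, 5, 8, 9, 11, 12, 13, 14, 15, 16]
68 [-1, 2, 3, 4, 5, 8, 9, 10, 11, 12, 13, 14, 15, 16, 17]
76 [13, 15, 16, 17, 18, 19, 20]
84 [16, 17, 18, 19]
92 [14, 15, 16]
100 [0, 1, 2, 3, 4, 5, 6, 12, 13, 14, 15, 16, 17, 18, 19, 20]
108 [0, 1, 3, 4, 5, 6, 16, 17, 18, 19, 20, 21, 22, 23, 24]
116 [1, 2, 4, 5, 6, 21, 22, 23, 24]
now -79.95562618078458
4 [0, 1, 2, 3, 4, 5, 9, 10, 11, 12, 13, 14, 17, 18, 19, 20, 21, 22, 23, 24]
12 [-3, -2, 3, 4, 5, 19, 20, 21, 26, 27]
20 [-3, 3, 18, 19, 20, 25, 26, 27]
28 [-3, 3, 16, 17, 18, 22, 23]
36 [-3, 3, 13, 14, 15, 19, 20, 21]
44 [-3, 3, 10, 11, 12, 17, 18]
52 [-3, 3, 7, 8, 9, 14, 15]
60 [-3, 3, 5, 6, 11, 12]
68 [-3, 3, 5, 6, 11, 12, 13]
76 [-3, 3, 9, 10, 15]
84 [-3, 3, 6, 7, 8, 9, 14, 15]
92 [-3, 3, 5, 6, 11, 12]
100 [-3, 3, 7, 8, 9, 13, 14, 15]
108 [-3, 3, 11, 12, 17, 18, 19]
116 [-3, -2, 2, 3, 15, 16, 17, 18, 19]
w6 -167.14576171436303
```

Call:
step_arm --pt "0 0 0 0 0 0" --pt "0 0 0 0 0 0" --pt "0 0 0 0 0 0" --pt "0 0 0 0 0 0" --pt "0 0 0 0 0 0"

```text
time: 17.63
tool_pos: [498.3, -46.4, 179.2]
tcp_rot: [3.141, 0.001, -0.271]
contact_force: [-0.4, -0.4, -1.3]
grip_width: 0.4
```

```bash
python3 chk.py | sed '/^w6/d' | head -21; python3 - <<'E'
from cl import *
s=bot.capture('side')
for q in('collar_center','clip','plain_ring_center','glue'): print(q,[(d['p'],d['rect']) for d in bot.boxes_of(q,s)][:2])
for z in(60,67,74): print(z,proj(s,(538.3,52,z)))
E
```

```text
17.6333 [498.25856493 -46.42314605 179.21594059] [-0.44810175 -0.38732481 -1.28357726] [-106.0024942    12.02407101]
[(0.89, [201.7, 251.9, 170.8, 44.0]), (0.53, [190.1, 259.9, 135.1, 23.8])]
(126, 253, 31, 18) [11.7 11.6] [34.7 24.6]
(115, 237, 30, 9) [18.  -0.4] [39.3  5.6]
(159, 235, 125, 40) [-80.   -1.9] [ 9.7 27.7]
4 [1, 2, 3, 4, 5, 6, 7, 8, 9, 10, 11, 12, 13, 14, 15, 16, 17, 18, 19, 20, 21, 22, 23, 24, 25]
12 [-2, -1, 1, 2, 3, 4, 5, 20, 21, 23, 24, 25, 26, 27, 28]
20 [-2, 1, 3, 20, 21, 23, 24, 25, 26, 27, 28]
28 [-2, 1, 3, 4, 17, 18, 21, 22, 23, 24, 25]
36 [-2, 1, 3, 4, 15, 16, 18, 19, 21, 22, 23]
44 [-2, -1, 1, 3, 4, 5, 12, 13, 14, 15, 16, 17, 18, 19, 20, 21]
52 [-1, 2, 3, 4, 5, 10, 11, 12, 14, 15, 16, 17]
60 [-1, 2, 4, 5, 8, 9, 11, 12, 13, 14, 15]
68 [-1, 2, 3, 4, 5, 8, 9, 10, 11, 12, 13, 14, 15, 16, 17, 18]
76 [12, 13, 15, 16, 17, 18, 19, 20]
84 [15, 16, 17, 18, 19]
92 [15, 16]
100 [0, 1, 2, 3, 5, 6, 12, 13, 14, 15, 16, 17, 18, 19, 20]
108 [0, 3, 5, 6, 16, 17, 18, 19, 20, 21, 22, 23, 24]
116 [0, 1, 2, 3, 5, 6, 20, 21, 22, 23, 24, 25]
now -79.9900601231245
collar_center [(0.77, [348.4, 257.3, 30.1, 19.8])]
clip [(0.66, [358.6, 246.4, 27.9, 26.4])]
plain_ring_center []
glue [(0.66, [254.2, 242.9, 34.3, 69.9])]
60 [347.96073077 258.78544266]
67 [348.10993084 256.25566125]
74 [348.2605736  253.70178776]
```

```bash
python3 -c "
from plant import bot
print(bot.close_job())"
```

```text
the job is handed in; nothing more can be done
None
```

The red collar is over the pin and down on the roller with its flat matched to the boss, and the clip is pushed home through the pin hole. I handed the job in about 17.6 s into the 61 s allowed, with the gripper clear of everything.

**Collar**
- It went down over the boss with side forces below 1 N, and I released it about 1 mm above the roller.
- Its white stripe lined up with the stripe on the roller, and the side camera puts its centre about where a seated collar's should be. My circle fit on the seated collar was too noisy to confirm this.

**Clip**
- I pushed it with the closed fingertips. The force rose to about 7 N, then fell to zero, as it would at the snap.
- The last pictures put the straight leg's tip about 39 mm past the pin axis (38 mm is home) and the rear of the loop at about -80 mm (home is -78.5 mm).
- The bent leg lies around the pin, opened by about 0.03 rad, under the 0.05 limit. That figure is a rough one from the outlines; the clip sits turned by about 0.02 rad.

**What did not go cleanly**
- On the way down to the collar the fingertips hit the bench with about 103 N, below the 120 N wrist limit. I moved down more slowly after that.
- The black ring did not show up in the final side-camera check. It was in the wrist pictures taken during the push, and I never touched it. The glue bottle showed about where it was at the start.
- I had used all 12 picture views by then, so the last checks on the clip are measurements only.

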